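# Load a stamp block into the desktop engraver

## Task

Get the next rubber stamp ready for engraving: tip the standing block over onto the carrier's raised bed so that its rubber face looks up, and push it up square against the tall ruler fence. Then push the carrier along its two guides into the engraver up to the spring ejectors, and swing both levers fully in across the mouth so that they seat the carrier and hold it there. Leave the things lying around where they are.

Things in the scene. Friction and masses are not known exactly. Their poses are not given: they have to be found in the camera images.
- engraver: Desktop engraver fixed to the table: grey base plate 385 x 220 x 10 mm, x from -150 to 235. Origin on the table top, midway between the lever pivots at the mouth. x = loading direction (roughly the robot's left), y roughly towards the robot, z up. Lever pivots: x 0, y +94 (near lever) and y -94 (far lever).
- guides_mouth (a point): Middle of the mouth of the two grey card guides, at the height of the carrier's top (z 24 mm), engraver axes. Guides run from engraver x 12 to 190; inner walls at y +-79.5, lips reach in to y +-71, tops 30.5 mm above the table.
- gantry (a point): Middle of the top of the white parked gantry (z 147 mm), over the guides' far end; do not hit it. It spans engraver x 126 to 180, posts at y +-99, free height under it 85 mm. Behind it a white housing, 62 mm high, front face at x 190.
- ejectors (a point): Midway between the tips of two spring ejector pins (y +-45, z 19) that stick 15 mm out of the housing. They meet the carrier when its origin is at engraver x 85, push back with 3 N in all at first and 9 N when it is seated.
- carrier: Loose aluminium carrier plate, 180 (x) x 156 (y) x 10 mm, 0.5 kg, its leading end already in the guides, underside 14 mm above the table. Origin at the centre of the underside, axes as the engraver's. Bare ledge on the robot's side at y 24 to 78. Seated by the levers, its origin is at engraver x 97, 1.5 mm short of a hard stop.
- carrier_push (a point): Point on the outer face of the carrier's upright push rail (trailing end, carrier x -90), at mid-width, 27 mm above the table: the place to push. The rail is 136 mm wide, 10 mm thick and 26 mm high.
- bed_edge (a point): Middle of the near top edge of the carrier's raised plywood bed, 6 mm above the ledge: the low fence for the block's foot. Bed: carrier x -55 to 88, y -58 to 24, top 30 mm above the table.
- ruler_fence (a point): Middle of the top edge of the tall steel ruler fence, on the face that looks to the robot, at carrier y -58; the fence is 12 mm higher than the bed and runs along carrier x -55 to 88.
- block_center (a point): Centre of the loose stamp block, 80 (x) x 40 (y) x 70 (z) mm, 0.22 kg: wood with a 4 mm dark rubber sheet on its +y face, which looks to the robot at first. It stands on the ledge 1 to 3 mm short of the bed's edge, z up (top 94 mm above the table). Tipped away from the robot it lies rubber up, 40 mm high; against the ruler fence its centre is at carrier y -23.
- lever_near (a joint): Near lever (robot's side), rad, upright pivot. 0 = open, handle points back from the mouth, splayed 0.20 rad outward; 1.77 = closed (end stop), handle across the mouth. Closes anticlockwise from above. Stiff: stays where left; needs 3 N at the handle, about 10 N while it seats the carrier.
- lever_far (a joint): Far lever, mirror image of the near one: 0 = open, 1.77 = closed (end stop), rad; closes clockwise seen from above. Same sizes and stiffness.
- lever_near_knob (a point): Black upright finger knob on the near lever, 68 mm from its pivot, 15 mm in diameter, z 34 to 58 mm (this point: 46 mm). The lever's handle is 12 mm wide, z 27 to 41 mm, and ends 76 mm from the pivot; a white roller, 14 mm in diameter, 30 mm from the pivot, drives the push rail in.
- lever_far_knob (a point): The same knob on the far lever, same sizes.
- glass_dish: Octagonal glass dish, 67 mm wide and 18 mm high, behind the carrier's trailing end: leave alone.
- cream_jar: Low white jar, 45 mm across and 17 mm high, behind the carrier's trailing end, on the robot's side: leave alone.
- red_pen: Marker pen, 131 mm long, on the table: leave alone.

How it is judged:
By the outcome, as a careful person would: the job done as asked, in the order asked, and still so for the second after the job is handed in, with the robot touching nothing.
It also fails if it takes over 62 s, if anything falls off the work surface, if the arm or the gripper's body presses on something with over 40 N, if the wrist force passes 120 N, or if a joint passes its speed limit or range.

## Robot

A 6-joint arm with a two-finger parallel gripper is mounted at the origin on the work surface; the furniture and walls round the work are solid. World frame = base frame: x ahead of the robot, y to its left, z up, the work surface at z = 0. Lengths are in mm, angles in rad, forces in N, time in s.
With the tool pointing down it reaches from about 350 to 775 mm from the base axis. Payload 7.3 kg.
Tool frame: the origin (TCP) lies on the front face of the gripper's body, between the roots of the fingers; the fingertips stand 66 mm ahead of it and the grasp point (between the pads) lies 47 mm ahead of it (bot.tip_extent is the distance from the TCP to the fingertips, in mm); z points along the fingers, y is the line along which they close (so a half turn about z gives the same grasp; the last joint's range is limited). The gripper opens to 92 mm and grips with 3 to 60 N. Pads are 19 mm wide; open, the fingers measure 130 mm over their backs; the gripper's body (75 mm by 190 mm) begins 47 mm behind the grasp point.
Start: joints at [-1.328, 0.342, 1.524, -0, 1.275, -0.146], TCP at [199.038, -485.821, 292.241] pointing down, gripper open.
Joint ranges: [-2.53, 2.53], [-0.77, 2.02], [0.04, 2.7], [-1, 4.14], [0.28, 2.66], [-3.11, 3.11]. Speed limits (rad/s): [2.57, 2.57, 3.14, 3.14, 3.14, 3.14].

## Interface

Orientations are given as [roll, pitch, yaw] about the fixed x, y, z axes, in that order (R = Rz(yaw) Ry(pitch) Rx(roll)).
In Python, from plant import readout, viewer, order, bot gives the robot as it stands.
- The arm moves only by the shell command python3 -m creep 'ROWS'. ROWS is text: rows parted by semicolons, each of 7 numbers parted by spaces: the shift along the world's x, y, z in m, then the turn, a rotation vector about the world's x, y, z in rad, then the opening in per cent of the stroke, from 0 (shut) to 100 (fully open). A call has 1 to 8 rows; each row shifts and turns the commanded pose from where the row before left it; what a row does not reach is not made up. A row lasts 1/12 s, in which the tool goes at most 41.7 mm and 7.16 degrees, less where a joint would pass 70% of its speed; a pose out of reach is approached as far as the arm can. A call is refused whole if a number of a shift passes 0.0417 or a number of a turn 0.125, either way. A call with a gripper value outside its range is refused whole. The fingers move at their own pace and stop on an object; the grip force is fixed at half the most. Time passes only in rows, so rows that do not move let the fingers close. It gives the time, the measured TCP pose, the force, the opening and the grip force at its end, in the units of the state.
- readout.get_obs(): the state, without advancing time (a new reading comes with each control period).
- viewer.capture(name): name is "scene" or "top" or "wrist"; returns the picture (400x640x3 uint8, red, green, blue); there is no depth.
- viewer.camera_info(name): a dict with "fx", "fy", "cx", "cy" (pixels), "origin" and "rotation" of the camera in the world. Camera axes: x right, y up, looking along -z (the intrinsics and any distortion apply to the point x, -y, -z); pixel columns grow to the right and rows downward; lengths in mm; the calibration is good to about 2 mm. A picture is of the moment at which its call begins: read the wrist's pose just before it. camera_info takes no time and is no camera call; for the wrist camera it gives the pose at the moment of the call.
- order.close_job(): hands the job in; it is judged then, once.
The state is a dict: "time": time; "joint_positions": joint angles; "dq": joint speeds; "tau": joint torques, N m; "tool_pos": TCP position; "tcp_rot": TCP orientation; "contact_force": force on the tool from outside, world axes, zero at the start; "moment": the same for the moment, N m; "grip_width": finger opening in mm; "finger_force": force on a finger pad.
Only numpy, scipy, OpenCV 4.12 (cv2) and the standard library are available. Lean on these libraries where they do the work, as an engineer would, in place of code of your own. Each camera call takes 0.05 s, during which the arm holds its last target. There are 200 camera calls.

## Working session

There is one attempt and no reset: what is moved stays moved. The work goes in short steps, Python scripts to look and compute and a shell command to move; the robot and the scene stay as the last step left them, time stands still between calls to the robot, and variables do not carry over. Pictures are saved under pics/ and viewed, at most 10 in all, crops included, and the job is handed in when it is done.

```bash
mkdir -p pics; ls
python3 - <<'E'
from plant import readout, viewer
import cv2
for n in ["scene","top"]:
    im=viewer.capture(n); cv2.imwrite(f"pics/{n}0.png",im[:,:,::-1]); i=viewer.camera_info(n); print(n,i)
print(readout.get_obs())
E
```

```text
pics
scene {'fx': 503.53654505019426, 'fy': 503.53654505019426, 'cx': 319.6020149901293, 'cy': 204.43812521733088, 'origin': array([  -71.63481712, -1161.36775883,  1048.97085231]), 'rotation': array([ 0.90077119, -0.01866091, -0.50074362])}
top {'fx': 430.65186304470194, 'fy': 430.65186304470194, 'cx': 310.64010171067014, 'cy': 201.53241048879218, 'origin': array([ 436.03942953,  -80.13124564, 1142.33740402]), 'rotation': array([ 0.10351144, -0.03078177, -1.56166117])}
{'time': 0.1, 'joint_positions': array([-1.32795793e+00,  3.42608952e-01,  1.52488042e+00,  2.52157614e-05,
        1.27539169e+00, -1.45996811e-01]), 'dq': array([-0.0003054 , -0.00262227, -0.0039283 , -0.00155923,  0.00055958,
       -0.00134131]), 'tau': array([ 1.78447652e-03, -4.32004666e+01, -2.44694030e+01,  7.18727033e-02,
        5.26194123e-02, -3.63752940e-05]), 'tool_pos': array([ 198.99848129, -485.54551961,  291.65162548]), 'tcp_rot': array([-3.14032146e+00, -2.11292967e-04,  3.88827714e-01]), 'contact_force': array([-0.13309108, -0.71081206, -0.33151824]), 'moment': array([0.00164784, 0.02405253, 0.01574977]), 'finger_force': 0.0, 'grip_width': 91.67195384486368}
```

View pics/top0.png

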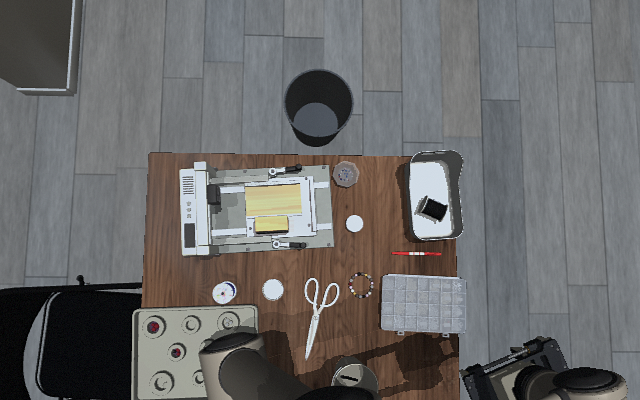

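View pics/scene0.png

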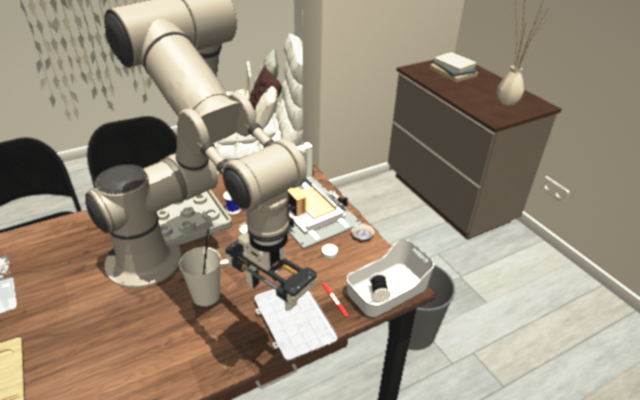

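The top view shows the engraver at about (180–333, 160–255), the block near (270,226), and the lever knobs near (298,170) and (303,246). The dish is at (346,174), the jar at (354,223) and the pen at (417,253). The scene view shows the block standing on the ledge. Next I'll zoom in.

```bash
python3 - <<'E'
import cv2
im=cv2.imread("pics/top0.png")[150:265,170:365]
cv2.imwrite("pics/top0c.png",cv2.resize(im,None,fx=4,fy=4,interpolation=cv2.INTER_CUBIC))
E
cat > h.py <<'E'
import numpy as np
from scipy.spatial.transform import Rotation as Ro
from plant import viewer, readout
def cam(n):
    i=viewer.camera_info(n); return i,Ro.from_euler('xyz',i['rotation']).as_matrix()
def ray(c,u,v,z):
    i,R=c; d=R@np.array([(u-i['cx'])/i['fx'],-(v-i['cy'])/i['fy'],-1]); o=i['origin']
    return o+d*(z-o[2])/d[2]
def proj(c,p):
    i,R=c; q=R.T@(np.asarray(p)-i['origin']); return np.array([i['cx']-i['fx']*q[0]/q[2], i['cy']+i['fy']*q[1]/q[2]])
E
python3 - <<'E'
import sys; sys.path.insert(0,'.')
from h import *
s=readout.get_obs(); 
for n in('scene','top'):
    c=cam(n); print(n, proj(c,s['tool_pos']), proj(c,[0,0,0]))
w=cam('wrist'); print(w)
E
```

```text
scene [270.42255253 274.13936454] [143.59495062 259.47437085]
top [505.42528867 371.3663498 ] [263.45271496 419.47178348]
({'fx': 276.0088530462112, 'fy': 276.0088530462112, 'cx': 317.7934875349689, 'cy': 199.17395178681102, 'origin': array([ 274.91316882, -455.06236842,  384.52722841]), 'rotation': array([-0.30567573,  0.00127409, -1.18082606])}, array([[ 0.38016061,  0.88189882,  0.27880527],
       [-0.92491961,  0.36289274,  0.11328093],
       [-0.00127409, -0.30093741,  0.95364304]]))
```

View pics/top0c.png

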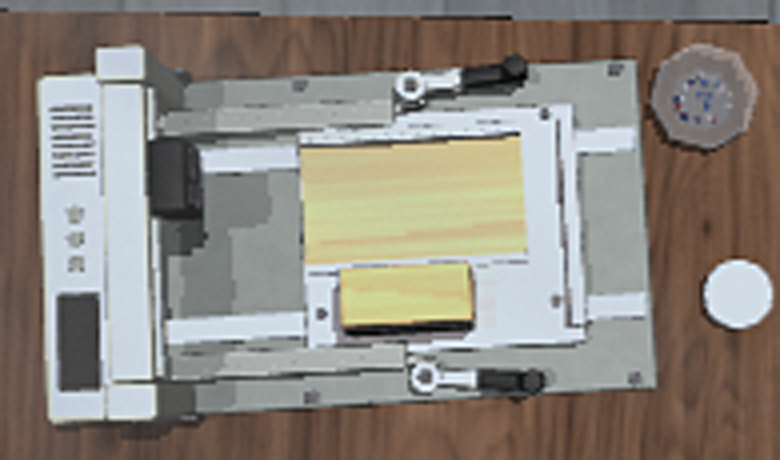

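Zoomed top view (crop pixels): lever pivots at (410,87) and (425,377), with the knobs at about (515,70) and (530,380). The block top spans (340,265)–(472,328) and the bed spans (300,137)–(526,265). The rail is at x≈572 and the base plate's right corners are (635,60) and (655,387).

Run:
```python
from h import *
c=cam('top')
P={}
for n,u,v,z in [('bpFR',635,60,10),('bpNR',655,387,10),('pivF',410,87,42),('pivN',425,377,42),('knF',514,68,58),('knN',533,380,58),
 ('blk1',340,269,94),('blk2',468,262,94),('blk3',472,320,94),('blk4',345,328,94),('bedTR',520,137,30),('bedBR',526,253,30),('bedBL',307,265,30),('railT',570,104,50),('railB',584,328,50),('dish',703,97,18),('jar',738,293,17),('gant',125,230,147)]:
    p=ray(c,170+u/4-.4,150+v/4-.4,z); P[n]=p; print(n,p.round(1))
d=P['bpFR']-P['bpNR']; print('plate w',np.linalg.norm(d), np.arctan2(d[1],d[0])); d2=P['pivF']-P['pivN']; print(np.linalg.norm(d2),np.arctan2(d2[1],d2[0]))
# engraver x axis = rot of (far->near = +y); ex
a=np.arctan2(d[1],d[0]); ey=-np.array([np.cos(a),np.sin(a)]); ex=np.array([ey[1],-ey[0]])
o1=((P['bpFR']+P['bpNR'])/2)[:2]+150*ex; o2=((P['pivF']+P['pivN'])/2)[:2]; print('ex',ex,o1,o2)
o=o1
for n,p in P.items(): q=p[:2]-o; print(n,(q@ex).round(1),(q@ey).round(1))
```

```text
bpFR [ 653.8 -160.4   10. ]
bpNR [ 436.7 -174.5   10. ]
pivF [627.8 -12.7  42. ]
pivN [441.6 -25.6  42. ]
knF [638.3 -79.7  58. ]
knN [440.3 -94.   58. ]
blk1 [506.2  24.5  94. ]
blk2 [511.3 -53.1  94. ]
blk3 [476.1 -56.1  94. ]
blk4 [470.5  20.6  94. ]
bedTR [597.9 -84.1  30. ]
bedBR [522.2 -88.9  30. ]
bedBL [512.8  52.1  30. ]
railT [ 616.9 -115.9   50. ]
railB [ 473.4 -126.    50. ]
dish [ 628.1 -205.    18. ]
jar [ 498.5 -228.3   17. ]
gant [523.7 143.1 147. ]
plate w 217.60222911543178 0.06523705814178432
186.6115149780137 0.06926245025947526
ex [-0.06519079  0.99787282] [535.48361736 -17.76597594] [534.73157318 -19.17035768]
bpFR -150.0 -108.8
bpNR -150.0 108.8
pivF -1.0 -92.5
pivN -1.7 94.1
knF -68.5 -98.5
knN -69.8 99.9
blk1 44.1 26.5
blk2 -33.7 26.4
blk3 -34.4 61.8
blk4 42.6 62.4
bedTR -70.3 -58.0
bedBR -70.1 17.9
bedBL 71.2 18.1
railT -103.2 -74.8
railB -104.0 69.0
dish -192.9 -80.2
jar -207.6 50.6
gant 161.2 1.2
```

```bash
R="x"; python3 -m creep '0.02 0.033 0 0 0 -0.025 54;0.02 0.034 0 0 0 -0.025 54;0.02 0.034 0 0 0 -0.025 54;0.02 0.034 0 0 0 -0.025 54;0.02 0.034 0 0 0 -0.025 54;0.02 0.034 0 0 0 -0.025 54;0.02 0.034 0 0 0 -0.025 54;0.02 0.034 0 0 0 -0.025 54'; python3 -m creep '0.01 0.034 0 0 0 -0.025 54;0.01 0.034 0 0 0 -0.025 54;0.01 0.034 0 0 0 -0.025 54;0.01 0.034 0 0 0 -0.025 54;0.01 0.034 0 0 0 -0.025 54;0.01 0.024 0 0 0 0 54;0 0 0 0 0 0 54;0 0 0 0 0 0 54'
python3 - <<'E'
from h import *
import cv2
s=readout.get_obs(); print(s['tool_pos'],s['tcp_rot'],s['grip_width'],s['time'])
np.set_printoptions(suppress=True)
c=cam('wrist'); im=viewer.capture('wrist'); cv2.imwrite('pics/w1.png',im[:,:,::-1]); print(c[0])
import pickle; pickle.dump((c,s),open('w1.pkl','wb'))
E
```

```text
time: 0.77
tool_pos: [359.4, -212.9, 292.1]
tcp_rot: [-3.141, 0.0, 0.187]
contact_force: [0.0, -0.5, 0.0]
grip_width: 50.0
finger_force: 0.0
time: 1.43
tool_pos: [419.0, -19.7, 292.0]
tcp_rot: [3.142, 0.001, 0.067]
contact_force: [0.7, 0.1, 0.2]
grip_width: 50.0
finger_force: 0.0
[419.0262879  -19.72783912 291.96802624] [3.14153720e+00 7.54247780e-04 6.71777751e-02] 50.001138973900474 1.4333
{'fx': 276.0088530462112, 'fy': 276.0088530462112, 'cx': 317.7934875349689, 'cy': 199.17395178681102, 'origin': array([500.94903669, -14.69018043, 384.77263319]), 'rotation': array([-0.30667339,  0.00001445, -1.50244851])}
```

View pics/w1.png

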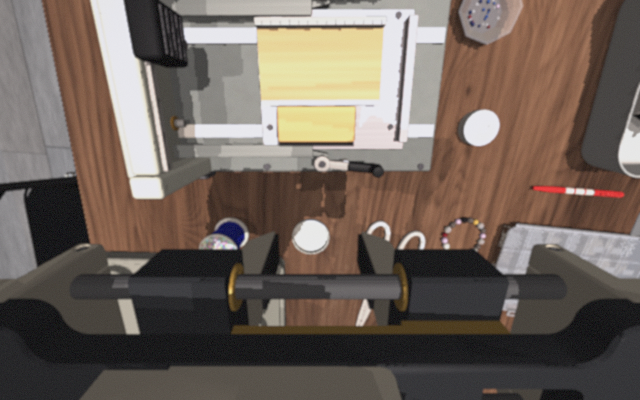

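Wrist view: the block top is at (276–355, 105–143), the bed at (258–381, 25–102) and the rail's outer edge near x≈410. The near pivot is at (322,162) and its knob at (378,169).

```bash
cat >> h.py <<'E'
O=np.array([535.,-18.3]); A=0.067
EX=np.array([-np.sin(A),np.cos(A)]); EY=np.array([-np.cos(A),-np.sin(A)])
def toE(p): q=np.asarray(p)[:2]-O; return np.array([q@EX,q@EY])
def toW(x,y): return O+x*EX+y*EY
E
python3 - <<'E'
from h import *
import pickle; c,s=pickle.load(open('w1.pkl','rb'))
for n,u,v,z in [('blkFL',276,105,94),('blkFR',354,105,94),('blkNR',355,143,94),('blkNL',278,143,94),('bedFR',383,23,30),('bedNR',380,101,30),('railF',416,14,40),('railN',403,147,40),('piv',322,162,42),('knob',379,168,58),('bpNR',430,170,10),('jar',480,128,17),('dish',490,12,18)]:
    p=ray(c,u,v,z); print(n,p[:2].round(1),toE(p).round(1))
E
```

```text
blkFL [504.5  27.3] [47.6 27.4]
blkFR [509.8 -50.3] [-30.2  27.2]
blkNR [472.8 -55.3] [-32.8  64.6]
blkNL [467.3  24.4] [47.2 64.7]
bedFR [600.6 -81.2] [-67.1 -61.3]
bedNR [518.5 -89. ] [-69.5  21.2]
railF [ 608.7 -113.7] [-100.1  -67.1]
railN [ 466.7 -122.6] [-99.5  75.1]
piv [441.6 -24. ] [ 0.6 93.6]
knob [441.8 -92.3] [-67.6  97.9]
bpNR [ 435.2 -174.2] [-148.9  110. ]
jar [ 495.3 -225.2] [-203.7   53.4]
dish [ 623.3 -204.4] [-191.6  -75.7]
```

```bash
python3 -m creep '0.007 0.001 -0.035 0 0 0 54;0.007 0.001 -0.036 0 0 0 54;0.007 0 -0.036 0 0 0 54;0 0 -0.036 0 0 0 54;0 0 0 0 0 0 54;0.005 0.0003 0 0 0 0 54;0.005 0.0003 0 0 0 0 54'; python3 -m creep '0.004 0.0003 0 0 0 0 54;0.004 0.0003 0 0 0 0 54;0.004 0.0003 0 0 0 0 54;0.004 0.0003 0 0 0 0 54;0.004 0.0003 0 0 0 0 54;0.004 0.0003 0 0 0 0 54'
python3 - <<'E'
from h import *
import cv2
s=readout.get_obs(); print(toE(s['tool_pos']))
E
```

```text
time: 2.07
tool_pos: [451.0, -19.1, 150.8]
tcp_rot: [3.141, -0.002, 0.062]
contact_force: [1.5, -0.3, 1.1]
grip_width: 49.8
finger_force: 0.0
time: 2.57
tool_pos: [474.6, -16.3, 149.6]
tcp_rot: [3.141, -0.001, 0.064]
contact_force: [-0.2, -0.3, 0.1]
grip_width: 49.5
finger_force: 0.5
[ 6.04758107 60.17575001]
```

```bash
python3 -m creep '0.004 0.0003 0 0 0 0 54;0.004 0.0003 0 0 0 0 54;0.004 0.0003 0 0 0 0 54;0.004 0.0003 0 0 0 0 54;0 0 0 0 0 0 54'
python3 - <<'E'
from h import *
import cv2
s=readout.get_obs(); print(toE(s['tool_pos']),s['contact_force'])
c=cam('wrist'); a=viewer.capture('wrist'); b=viewer.capture('scene')
b=cv2.resize(b[130:280,220:420],None,fx=3,fy=3,interpolation=cv2.INTER_CUBIC)[:400]
cv2.imwrite('pics/w2.png',np.hstack([a[:, 150:500],cv2.resize(b,(440,400))])[:,:,::-1])
E
```

```text
time: 2.98
tool_pos: [490.9, -15.2, 149.2]
tcp_rot: [3.141, -0.001, 0.064]
contact_force: [0.5, -0.7, -0.1]
grip_width: 49.7
finger_force: 0.0
[ 6.03799222 43.74789905] [ 0.4797519  -0.66591349 -0.07553035]
```

View pics/w2.png

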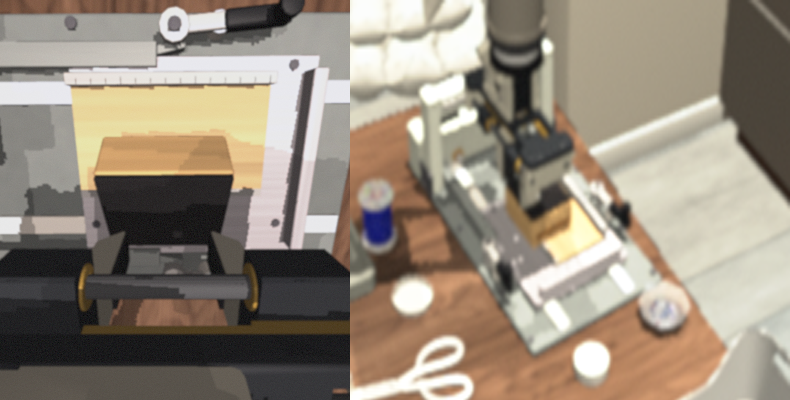

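The block is tipping: its rubber face (wrist 95–232, 175–245) leans away and its top is visible above. I'll keep pushing.

```bash
python3 -m creep '0.004 0.0003 0 0 0 0 54;0.004 0.0003 0 0 0 0 54;0.004 0.0003 0 0 0 0 54;0.004 0.0003 0 0 0 0 54;0.004 0.0003 0 0 0 0 54;0.004 0.0003 0 0 0 0 54;0 0 0 0 0 0 54;0 0 0 0 0 0 54'
python3 - <<'E'
from h import *
import cv2
s=readout.get_obs(); print(toE(s['tool_pos']),s['contact_force'])
a=viewer.capture('wrist')
cv2.imwrite('pics/w3.png',a[:, 150:500,::-1])
E
```

```text
time: 3.75
tool_pos: [514.2, -13.4, 149.1]
tcp_rot: [3.142, 0.0, 0.064]
contact_force: [0.4, 0.5, -0.3]
grip_width: 49.5
finger_force: 0.0
[ 6.30192154 20.45605632] [ 0.39769062  0.46384642 -0.30932493]
```

View pics/w3.png

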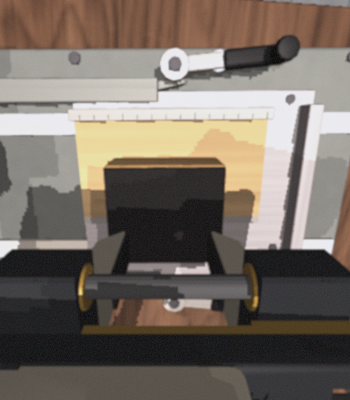

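The dark rubber face now fills (105–224, 167–260+), with only a thin strip of the old top left. I'll check that it lies flat.

Run:
```python
from h import *
c=cam('wrist')
for z in (70,80,90):
  for u,v in [(255,167),(374,167),(259,260),(378-8,255)]: print(z,toE(ray(c,u,v,z)).round(1),end=' ')
  print()
for n,u,v,z in [('bed far R',418,118,30),('fenceR',422,110,42),('fenceL',219,110,42)]: print(n,toE(ray(c,u,v,z)).round(1))
print(cam('wrist')[0]['origin'])
```

```text
70 [ 45.2 -28.3] 70 [-29.8 -28.2] 70 [47.1 37.8] 70 [-30.7  34. ] 
80 [ 42.9 -30.2] 80 [-27.7 -30.1] 80 [44.7 32. ] 80 [-28.6  28.4] 
90 [ 40.6 -32.2] 90 [-25.6 -32. ] 90 [42.3 26.2] 90 [-26.4  22.9] 
bed far R [-68.2 -56.9]
fenceR [-66.2 -62.5]
fenceL [ 73.7 -62.7]
[595.84257443  -8.61400418 241.97771263]
```

```bash
python3 -m creep '-0.016 -0.0006 0.002 0 0 0 54;-0.016 -0.0006 0 0 0 0 54;-0.018 -0.0006 0 0 0 0 54;0 0 0 0 0 0 54;0 0 -0.018 0 0 0 54;0 0 -0.018 0 0 0 54;0 0 0 0 0 0 54;0.004 0.0003 0 0 0 0.003 54'
python3 - <<'E'
from h import *
import cv2
s=readout.get_obs(); print(toE(s['tool_pos']),s['contact_force'])
c=cam('wrist'); a=viewer.capture('wrist'); print(c[0]['origin'])
cv2.imwrite('pics/w4.png',a[:, 150:500,::-1])
E
```

```text
time: 4.47
tool_pos: [467.6, -14.8, 114.9]
tcp_rot: [-3.141, 0.002, 0.067]
contact_force: [0.2, 0.8, 0.8]
grip_width: 49.3
finger_force: 0.0
[ 7.99436355 67.05560266] [0.1843169  0.79075334 0.77373854]
[549.66503477  -9.8708351  207.55114801]
```

View pics/w4.png

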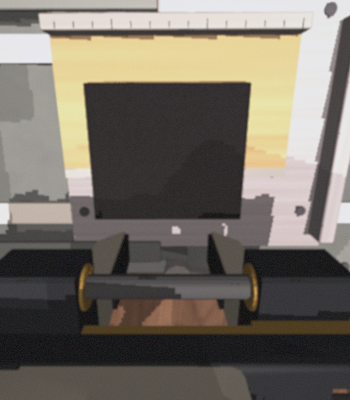

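Rubber up: the face spans crop (86–249, 83) to (94–240, 217), clear of the fingers and roughly square. Now I'll push it to the fence.

```bash
python3 - <<'E'
from h import *
c=cam('wrist')
for u,v in [(236,83),(399,83),(244,217),(390,217)]: print(toE(ray(c,u,v,70)).round(1))
E
python3 -m creep '0.006 0.0004 0 0 0 0 54;0.006 0.0004 0 0 0 0 54;0.005 0.0003 0 0 0 0 54;0.005 0.0003 0 0 0 0 54;0.004 0.0003 0 0 0 0 54;0.004 0.0003 0 0 0 0 54;0 0 0 0 0 0 54;0 0 0 0 0 0 54'
```

```text
[ 45.2 -29.6]
[-30.6 -29.7]
[46.8 37.1]
[-31.7  37. ]
time: 5.18
tool_pos: [498.5, -12.9, 115.2]
tcp_rot: [3.141, -0.001, 0.067]
contact_force: [0.5, 0.1, 0.6]
grip_width: 49.5
finger_force: 0.0
```

```bash
python3 -m creep '0.003 0.0002 0 0 0 0 54;0.003 0.0002 0 0 0 0 54;0.002 0.0001 0 0 0 0 54;0.002 0.0001 0 0 0 0 54;0 0 0 0 0 0 54'; for i in 1; do python3 -m creep '0.001 0.0001 0 0 0 0 54;0.001 0.0001 0 0 0 0 54;0 0 0 0 0 0 54'; done
```

```text
time: 5.6
tool_pos: [508.5, -12.3, 115.2]
tcp_rot: [3.141, -0.001, 0.067]
contact_force: [-0.3, -0.0, -0.1]
grip_width: 49.7
finger_force: 0.0
time: 5.85
tool_pos: [509.8, -12.1, 115.2]
tcp_rot: [3.142, 0.001, 0.067]
contact_force: [-2.5, -1.1, 1.7]
grip_width: 49.7
finger_force: 1.3
```

Run:
```python
from h import *
import cv2
s=readout.get_obs(); print(toE(s['tool_pos']),s['contact_force'])
c=cam('wrist'); a=viewer.capture('wrist')
cv2.imwrite('pics/w5.png',a[:, 150:500,::-1])
g=a[:,:,::-1].max(2); m=((g<60)*255).astype('uint8'); m[225:]=0
n,l,st,ce=cv2.connectedComponentsWithStats(m); 
for k in range(1,n):
    if st[k,4]>3000: print(st[k])
for p in [(0,-58)]: w=toW(30,-58); print('fence base/top px',proj(c,[*w,42]),proj(c,[*toW(8,-58),70]),proj(c,[*toW(8,12),70]))
```

```text
[ 7.85236364 24.71995354] [-2.50787278 -1.13036435  1.66019493]
[  238   118   158   107 15949]
fence base/top px [278.27642053 110.52782426] [316.45519114 110.32510766] [316.50837974 243.3766415 ]
```

View pics/w5.png

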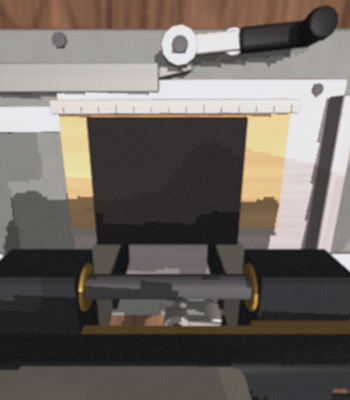

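The block's far edge is at crop row 118 and the fence face at about 113, so there's a small gap left to close.

```bash
python3 -m creep '0.001 0.0001 0 0 0 0 54;0.001 0.0001 0 0 0 0 54;0 0 0 0 0 0 54';python3 -m creep '0.001 0.0001 0 0 0 0 54;0.001 0.0001 0 0 0 0 54;0 0 0 0 0 0 54'
```

```text
time: 6.15
tool_pos: [510.8, -12.0, 115.2]
tcp_rot: [-3.142, 0.003, 0.067]
contact_force: [-7.2, -1.7, 4.4]
grip_width: 49.5
finger_force: 3.6
time: 6.4
tool_pos: [511.3, -11.9, 115.2]
tcp_rot: [-3.141, 0.007, 0.067]
contact_force: [-13.0, -3.5, 10.4]
grip_width: 49.3
finger_force: 6.7
```

```bash
python3 -m creep '-0.01 -0.0007 0 0 0 0 54;-0.01 -0.0007 0 0 0 0 54;-0.01 -0.0007 0.03 0 0 0 54;0.005 -0.010 0.03 0 0 0.12 54;0.005 -0.010 0 0 0 0.12 54;0.005 -0.010 0 0 0 0.12 54;0.005 -0.010 0 0 0 0.12 54;0.005 -0.010 0 0 0 0.12 54';python3 -m creep '0.005 -0.010 0 0 0 0.12 54;0.005 -0.010 0 0 0 0.12 54;0.005 -0.010 0 0 0 0.12 54;0.005 -0.010 0 0 0 0.12 54;0.005 -0.010 0 0 0 0.12 54;0.005 -0.010 0 0 0 0.12 54;0.005 -0.010 0 0 0 0.12 54;0.003 -0.010 0 0 0 0.12 54'
python3 - <<'E'
from h import *
import cv2
s=readout.get_obs(); print(toE(s['tool_pos']),s['tcp_rot'])
c=cam('wrist'); a=viewer.capture('wrist')
t=viewer.capture('top')[150:265,170:345]
cv2.imwrite('pics/w6.png',np.hstack([cv2.resize(a,(440,275)),cv2.resize(t,(350,275),interpolation=cv2.INTER_CUBIC)])[:,:,::-1])
E
```

```text
time: 7.07
tool_pos: [509.8, -64.3, 175.7]
tcp_rot: [3.14, -0.001, 0.673]
contact_force: [0.3, 0.1, -0.2]
grip_width: 49.5
finger_force: 0.0
time: 7.73
tool_pos: [547.9, -144.4, 175.4]
tcp_rot: [3.14, 0.001, 1.633]
contact_force: [0.2, 0.9, -0.8]
grip_width: 49.6
finger_force: 0.0
[-126.7332731    -4.46933504] [3.13985699e+00 5.04276265e-04 1.63271012e+00]
```

View pics/w6.png

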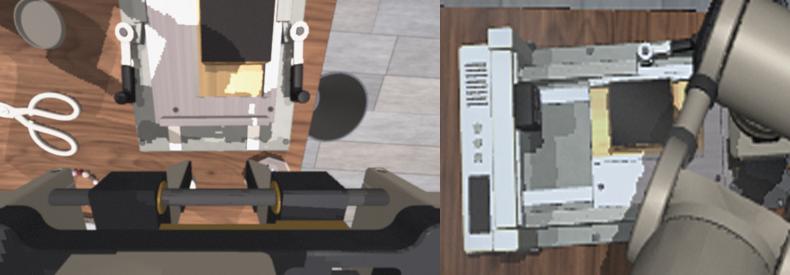

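Block lies rubber up against the fence (top view). The gripper is behind the rail with its tips clear of the dish. Next I'll descend and push.

```bash
python3 -m creep '-0.002 0 -0.03 0 0 0 54;-0.002 0 -0.03 0 0 0 54;0 0 -0.027 0 0 0 54;0 0 0 0 0 0 54;-0.0004 0.005 0 0 0 0 54;-0.0004 0.005 0 0 0 0 54;-0.0004 0.005 0 0 0 0 54;-0.0004 0.005 0 0 0 0 54';python3 -m creep '-0.0004 0.006 0 0 0 0 54;-0.0004 0.006 0 0 0 0 54;-0.0004 0.006 0 0 0 0 54;-0.0004 0.006 0 0 0 0 54;-0.0004 0.006 0 0 0 0 54;-0.0004 0.006 0 0 0 0 54'
python3 -c "
from h import *
s=readout.get_obs(); print(toE(s['tool_pos']))"
```

```text
time: 8.5
tool_pos: [542.2, -124.1, 90.1]
tcp_rot: [3.139, 0.003, 1.627]
contact_force: [-2.3, -5.9, 1.6]
grip_width: 49.7
finger_force: 3.2
time: 9.0
tool_pos: [539.8, -88.3, 90.1]
tcp_rot: [3.139, 0.003, 1.627]
contact_force: [-1.3, -5.6, 1.0]
grip_width: 50.0
finger_force: 3.2
[-70.12408062  -0.09855467]
```

```bash
python3 -m creep '-0.0004 0.006 0 0 0 0 54;-0.0004 0.006 0 0 0 0 54;-0.0004 0.006 0 0 0 0 54;-0.0004 0.006 0 0 0 0 54;-0.0004 0.006 0 0 0 0 54;-0.0003 0.005 0 0 0 0 54;-0.0003 0.004 0 0 0 0 54;0 0 0 0 0 0 54'; python3 -m creep '-0.0002 0.003 0 0 0 0 54;-0.0002 0.003 0 0 0 0 54;0 0 0 0 0 0 54';python3 -m creep '-0.0001 0.002 0 0 0 0 54;-0.0001 0.002 0 0 0 0 54;0 0 0 0 0 0 54'
python3 - <<'E'
from h import *
import cv2
s=readout.get_obs(); print(toE(s['tool_pos']))
c=cam('wrist'); import pickle; pickle.dump((c,s),open('w7.pkl','wb')); a=viewer.capture('wrist')
cv2.imwrite('pics/w7.png',a[:,:,::-1])
E
```

```text
time: 9.67
tool_pos: [537.0, -48.5, 90.0]
tcp_rot: [3.139, 0.002, 1.627]
contact_force: [-0.6, -1.7, 1.9]
grip_width: 50.0
finger_force: 1.1
time: 9.92
tool_pos: [536.8, -43.5, 89.9]
tcp_rot: [3.139, 0.002, 1.628]
contact_force: [-0.6, -6.9, 3.9]
grip_width: 50.0
finger_force: 3.2
time: 10.17
tool_pos: [536.5, -39.7, 89.9]
tcp_rot: [3.139, 0.003, 1.628]
contact_force: [-1.8, -8.4, 4.7]
grip_width: 49.8
finger_force: 3.8
[-21.48673961  -0.10127326]
```

View pics/w7.png

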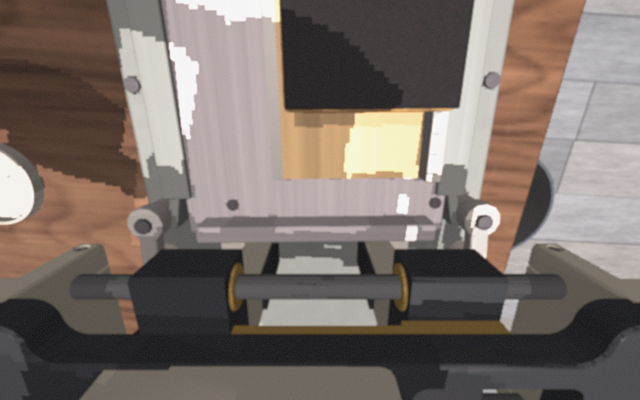

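The carrier is well in: its trailing bed edge is at row ~179, the rail at ~225–240, and the pivots are at (147,220) and (484,222).

Run:
```python
from h import *
import pickle; c,s=pickle.load(open('w7.pkl','rb'))
for n,u,v,z in [('bedL',280,179,30),('bedR',418,179,30),('railL',200,241,40),('railR',438,239,40),('railinL',196,220,40),('pivN',147,221,42),('pivF',484,221,42),('bl1',285,108,70),('bl2',459,107,70)]: print(n,toE(ray(c,u,v,z)).round(1))
```

```text
bedL [23.8 20.6]
bedR [ 23.  -57.7]
railL [-9.5 66.5]
railR [ -9.7 -69. ]
railinL [ 3.3 66.9]
pivN [ 3.8 92.8]
pivF [  1.9 -92. ]
bl1 [61.5 11.6]
bl2 [ 61.3 -55.8]
```

```bash
python3 -m creep '-0.0001 0.002 0 0 0 0 54;-0.0001 0.002 0 0 0 0 54;0 0 0 0 0 0 54';python3 -m creep '-0.0001 0.002 0 0 0 0 54;-0.0001 0.002 0 0 0 0 54;0 0 0 0 0 0 54';python3 -m creep '-0.0001 0.002 0 0 0 0 54;0 0 0 0 0 0 54'
```

```text
time: 10.47
tool_pos: [536.3, -35.8, 89.9]
tcp_rot: [3.139, 0.003, 1.627]
contact_force: [-2.9, -8.3, 5.6]
grip_width: 49.9
finger_force: 3.9
time: 10.72
tool_pos: [536.1, -32.1, 89.9]
tcp_rot: [3.139, 0.003, 1.628]
contact_force: [-2.1, -9.5, 5.6]
grip_width: 49.3
finger_force: 4.8
time: 10.88
tool_pos: [536.0, -30.5, 89.9]
tcp_rot: [3.139, 0.004, 1.628]
contact_force: [-2.2, -12.4, 4.7]
grip_width: 49.7
finger_force: 5.8
```

```bash
python3 -m creep '0.001 -0.015 0 0 0 0 54;0 0 0.03 0 0 0 54;0 0 0.03 0 0 0 54;0 0 0.026 0 0 0 54;0 0 0 0 0 0 54'
python3 - <<'E'
from h import *
import pickle,cv2; c,s=pickle.load(open('w7.pkl','rb'))
c[0]['origin']=c[0]['origin']+np.array([547.9,-144.4,175.4])-s['tool_pos']
im=cv2.imread('pics/w6.png')[:,:440]
for (x0,x1) in ((112,136),(286,312)):
    sub=im[60:106,x0:x1].max(2)<70
    ys,xs=np.nonzero(sub); print('dark ext',xs.min()+x0,xs.max()+x0,ys.min()+60,ys.max()+60)
    for v in range(88,106,2): 
        r=np.nonzero(sub[v-60])[0]; print(v,(r.min()+x0,r.max()+x0) if len(r) else None,end=' ')
    print()
for u,v in ((122,97),(302,97)):
    print(toE(ray(c,u/.6875,v/.6875,58)).round(1))
print('piv',toE(ray(c,124/.6875,32/.6875,42)).round(1),toE(ray(c,299/.6875,31/.6875,42)).round(1))
E
```

```text
time: 11.3
tool_pos: [538.9, -43.8, 180.1]
tcp_rot: [3.131, 0.002, 1.626]
contact_force: [0.5, 0.5, 0.1]
grip_width: 49.3
finger_force: 0.0
dark ext 115 135 66 103
88 (np.int64(122), np.int64(134)) 90 (np.int64(123), np.int64(135)) 92 (np.int64(118), np.int64(135)) 94 (np.int64(115), np.int64(135)) 96 (np.int64(115), np.int64(135)) 98 (np.int64(115), np.int64(135)) 100 (np.int64(116), np.int64(135)) 102 (np.int64(117), np.int64(133)) 104 None 
dark ext 289 308 64 101
88 (np.int64(290), np.int64(301)) 90 (np.int64(290), np.int64(302)) 92 (np.int64(290), np.int64(307)) 94 (np.int64(290), np.int64(308)) 96 (np.int64(290), np.int64(308)) 98 (np.int64(291), np.int64(308)) 100 (np.int64(291), np.int64(307)) 102 None 104 None 
[-65.3  99.4]
[-67.2 -96.6]
piv [ 0.9 94.1] [  0.2 -91.7]
```

```bash
python3 -m creep '-0.025 -0.012 0 0 0 -0.02 33;-0.025 -0.012 0 0 0 -0.02 33;-0.025 -0.012 0 0 0 -0.02 33;-0.024 -0.012 0 0 0 -0.02 33;0 0 0 0 0 0 33;0 0 0 0 0 0 33'
python3 - <<'E'
from h import *
import cv2
s=readout.get_obs(); print(toE(s['tool_pos']),toW(-67,100),s['tool_pos'])
# recheck carrier & knob by mask between the fingers
c=cam('wrist'); a=viewer.capture('wrist')
p=proj(c,[*toW(-67,100),58]); print('expected knob px',p)
u,v=p.astype(int); g=a.max(2)
for r in range(v-24,min(v+26,400),6): print(r,''.join('#' if g[r,k]<50 else '.' for k in range(u-60,u+60,2)))
E
```

```text
time: 11.8
tool_pos: [436.9, -91.8, 174.7]
tcp_rot: [3.14, -0.0, 1.545]
contact_force: [0.6, -0.3, 0.2]
grip_width: 30.5
finger_force: 0.0
[-66.81207988 102.84445224] [439.71000828 -91.84466316] [436.85935679 -91.84760041 174.71957755]
expected knob px [320.82729402 217.00289259]
193 ..........................#######...........................
199 ..........................######............................
205 ..........................#######...........................
211 ..........................######............................
217 .........................########...........................
223 ............................##..............................
229 ............................................................
235 ...............##.........................#.................
241 ...............##.........................##................
```

The knob shows at about (318,215), within 2 mm of my estimate. I'll descend around it and narrow the fingers.

```bash
python3 -m creep '0.0015 0 -0.03 0 0 0 33;0 0 -0.034 0 0 0 33;0 0 0 0 0 0 33;0 0 0 0 0 0 20;0 0 0 0 0 0 20;0 0 0 0 0 0 20'
python3 - <<'E'
from h import *
s=readout.get_obs(); print(toE(s['tool_pos']),s['contact_force'])
T=1.66
# waypoints: pivot (0,94), start angle splay .09, r 68
pts=[]
for k in range(0,17):
    a=-0.09+ (1.5708+0.09)*k/16
    pts.append(toW(-68*np.cos(a),94-68*np.sin(a)))
pts=np.array(pts); print((np.diff(pts,axis=0)).round(1).tolist(), pts[0])
E
```

```text
time: 12.35
tool_pos: [439.3, -91.7, 111.5]
tcp_rot: [3.141, 0.0, 1.547]
contact_force: [-1.8, 0.7, -1.1]
grip_width: 19.0
finger_force: 1.1
[-66.8251496  100.35220683] [-1.77400788  0.74152316 -1.05383543]
[[7.1, 0.2], [7.0, 0.9], [6.9, 1.7], [6.7, 2.4], [6.4, 3.0], [6.0, 3.7], [5.6, 4.3], [5.1, 4.8], [4.6, 5.3], [4.0, 5.8], [3.4, 6.2], [2.7, 6.5], [2.1, 6.7], [1.3, 6.9], [0.6, 7.0], [-0.1, 7.1]] [439.64704198 -92.5753039 ]
```

```bash
python3 -m creep '0.0071 0.0002 0 0 0 0.104 20;0.007 0.0009 0 0 0 0.104 20;0.0069 0.0017 0 0 0 0.104 20;0.0067 0.0024 0 0 0 0.104 20;0.0064 0.003 0 0 0 0.104 20;0.006 0.0037 0 0 0 0.104 20;0.0056 0.0043 0 0 0 0.104 20;0.0051 0.0048 0 0 0 0.104 20'
python3 - <<'E'
from h import *
s=readout.get_obs(); e=toE(s['tool_pos'])-[0,94]; print(toE(s['tool_pos']),np.hypot(*e),np.arctan2(-e[1],-e[0]))
E
```

```text
time: 13.02
tool_pos: [489.4, -70.6, 111.5]
tcp_rot: [-3.141, -0.0, 2.384]
contact_force: [-4.6, -0.2, -1.0]
grip_width: 18.3
finger_force: 1.6
[-49.1127428   48.96077577] 66.63777625514933 0.7421597709956256
```

```bash
python3 -m creep '0.0046 0.0053 0 0 0 0.104 20;0.004 0.0058 0 0 0 0.104 20;0.0034 0.0062 0 0 0 0.104 20;0.0027 0.0065 0 0 0 0.104 20;0 0 0 0 0 0 20'; python3 -m creep '0.0021 0.0067 0 0 0 0.104 20;0.0013 0.0069 0 0 0 0.104 20;0 0 0 0 0 0 20'; python3 -m creep '0.0006 0.007 0 0 0 0.104 20;-0.0001 0.0071 0 0 0 0.104 20;0 0 0 0 0 0 20'
python3 - <<'E'
from h import *
s=readout.get_obs(); e=toE(s['tool_pos'])-[0,94]; print(toE(s['tool_pos']),np.hypot(*e),np.arctan2(-e[1],-e[0]))
E
```

```text
time: 13.43
tool_pos: [504.9, -46.4, 111.7]
tcp_rot: [3.141, 0.002, 2.799]
contact_force: [-0.7, 0.9, 0.3]
grip_width: 18.4
finger_force: 0.1
time: 13.68
tool_pos: [508.1, -33.7, 111.6]
tcp_rot: [-3.14, 0.002, 3.006]
contact_force: [-1.5, -2.8, 0.1]
grip_width: 18.4
finger_force: 1.4
time: 13.93
tool_pos: [508.6, -20.0, 111.6]
tcp_rot: [-3.14, 0.002, -3.07]
contact_force: [-2.0, -4.3, -0.2]
grip_width: 18.5
finger_force: 2.2
[ 0.12060999 26.45037822] 67.54972945061166 1.5725818269039178
```

```bash
python3 -m creep '-0.0001 0.002 0 0 0 0 20;0 0.001 0 0 0 0 20;0 0 0 0 0 0 20'; python3 -m creep '-0.0001 0.002 0 0 0 0 20;0 0 0 0 0 0 20;0 0 0 0 0 0 20'
```

```text
time: 14.18
tool_pos: [508.7, -17.7, 111.6]
tcp_rot: [-3.139, 0.002, -3.076]
contact_force: [-2.0, -7.1, 0.1]
grip_width: 18.6
finger_force: 3.5
time: 14.43
tool_pos: [508.8, -16.1, 111.7]
tcp_rot: [-3.139, 0.003, -3.076]
contact_force: [-0.7, -8.9, -0.3]
grip_width: 18.7
finger_force: 4.2
```

```bash
python3 -m creep '-0.0001 0.002 0 0 0 0 20;0 0 0 0 0 0 20;0 0 0 0 0 0 20'; python3 -m creep '-0.0001 0.002 0 0 0 0 20;0 0 0 0 0 0 20;0 0 0 0 0 0 20'; python3 -m creep '-0.0001 0.002 0 0 0 0 20;0 0 0 0 0 0 20;0 0 0 0 0 0 20'
```

```text
time: 14.68
tool_pos: [508.8, -15.4, 111.6]
tcp_rot: [-3.137, 0.003, -3.075]
contact_force: [-2.5, -17.3, -2.0]
grip_width: 18.3
finger_force: 8.1
time: 14.93
tool_pos: [508.8, -14.8, 111.6]
tcp_rot: [-3.134, 0.003, -3.075]
contact_force: [-3.5, -25.3, -2.1]
grip_width: 18.5
finger_force: 12.1
time: 15.18
tool_pos: [508.8, -14.3, 111.7]
tcp_rot: [-3.132, 0.002, -3.074]
contact_force: [-2.9, -32.7, -4.1]
grip_width: 19.0
finger_force: 16.2
```

```bash
python3 -m creep '0 -0.0045 0 0 0 0 20;0 0 0 0 0 0 40;0 0 0 0 0 0 40;0 0 0.032 0 0 0 40;0 0 0.032 0 0 0 40'; python3 -m creep '0.01 -0.0046 0 0 0 -0.114 33;0.01 -0.0046 0 0 0 -0.114 33;0.01 -0.0046 0 0 0 -0.114 33;0.01 -0.0046 0 0 0 -0.114 33;0.01 -0.0046 0 0 0 -0.114 33;0.01 -0.0046 0 0 0 -0.114 33;0.01 -0.0046 0 0 0 -0.114 33'; python3 -m creep '0.01 -0.0046 0 0 0 -0.114 33;0.01 -0.0046 0 0 0 -0.114 33;0.01 -0.0046 0 0 0 -0.114 33;0.01 -0.0046 0 0 0 -0.114 33;0.01 -0.0046 0 0 0 -0.114 33;0.01 -0.0046 0 0 0 -0.114 33;0 0 0 0 0 0 33'
python3 - <<'E'
from h import *
import cv2
s=readout.get_obs(); print(toE(s['tool_pos']),toW(-67,-98),s['tool_pos'])
c=cam('wrist'); a=viewer.capture('wrist')
p=proj(c,[*toW(-67,-98),58]); print('expected knob px',p)
u,v=p.astype(int); g=a.max(2)
for r in range(v-24,min(v+26,400),6): print(r,''.join('#' if g[r,k]<50 else '.' for k in range(u-60,u+60,2)))
E
```

```text
time: 15.6
tool_pos: [507.0, -12.4, 174.4]
tcp_rot: [3.14, -0.003, -3.075]
contact_force: [0.7, 1.0, 0.5]
grip_width: 35.7
finger_force: 0.0
time: 16.18
tool_pos: [578.5, -44.7, 175.2]
tcp_rot: [3.14, 0.001, 2.406]
contact_force: [0.0, -0.6, -0.6]
grip_width: 30.3
finger_force: 0.0
time: 16.77
tool_pos: [639.4, -72.9, 175.1]
tcp_rot: [3.139, 0.001, 1.723]
contact_force: [-1.3, 0.4, 1.4]
grip_width: 30.4
finger_force: 0.0
[ -61.45457131 -100.49026497] [637.26576351 -78.58858611] [639.37917535 -72.88887652 175.07199204]
expected knob px [313.55562994 222.79245597]
198 ............................######..........................
204 ............................######..........................
210 ............................######..........................
216 ............................######..........................
222 ............................#######.........................
228 ............................................................
234 ............................................................
240 ...................#.........................##.............
246 ..................##.........................###............
```

```bash
python3 -m creep '-0.0016 -0.0056 -0.03 0 0 0 33;0 0 -0.034 0 0 0 33;0 0 0 0 0 0 33;0 0 0 0 0 0 20;0 0 0 0 0 0 20;0 0 0 0 0 0 20'
python3 - <<'E'
from h import *
s=readout.get_obs(); print(toE(s['tool_pos']),s['contact_force'])
a=-0.07+(1.5708+0.07)*np.arange(17)/16
pts=np.array([toW(-68*np.cos(t),-94+68*np.sin(t)) for t in a]); print((np.diff(pts,axis=0)).round(1).tolist(), pts[0],a[1]-a[0])
E
```

```text
time: 17.32
tool_pos: [637.2, -78.1, 112.8]
tcp_rot: [3.138, 0.001, 1.73]
contact_force: [0.2, 0.7, -0.1]
grip_width: 19.3
finger_force: 0.0
[-66.53767577 -97.97942071] [ 0.15478109  0.73933206 -0.08605135]
[[-6.9, -0.6], [-7.0, 0.1], [-6.9, 0.8], [-6.8, 1.5], [-6.6, 2.2], [-6.3, 2.9], [-6.0, 3.5], [-5.6, 4.1], [-5.2, 4.7], [-4.7, 5.2], [-4.1, 5.6], [-3.5, 6.0], [-2.9, 6.3], [-2.2, 6.6], [-1.5, 6.8], [-0.8, 6.9]] [638.07598125 -79.36956239] 0.10255
```

```bash
python3 -m creep '-0.0069 -0.0006 -0.0015 0 0 -0.1025 20;-0.007 0.0001 0 0 0 -0.1025 20;-0.0069 0.0008 0 0 0 -0.1025 20;-0.0068 0.0015 0 0 0 -0.1025 20;-0.0066 0.0022 0 0 0 -0.1025 20;-0.0063 0.0029 0 0 0 -0.1025 20;-0.006 0.0035 0 0 0 -0.1025 20;-0.0056 0.0041 0 0 0 -0.1025 20'
python3 - <<'E'
from h import *
s=readout.get_obs(); e=toE(s['tool_pos'])-[0,-94]; print(toE(s['tool_pos']),np.hypot(*e),np.arctan2(e[1],-e[0]))
E
python3 -m creep '-0.0052 0.0047 0 0 0 -0.1025 20;-0.0047 0.0052 0 0 0 -0.1025 20;-0.0041 0.0056 0 0 0 -0.1025 20;-0.0035 0.006 0 0 0 -0.1025 20;0 0 0 0 0 0 20'
python3 - <<'E'
from h import *
s=readout.get_obs(); e=toE(s['tool_pos'])-[0,-94]; print(toE(s['tool_pos']),np.hypot(*e),np.arctan2(e[1],-e[0]))
E
```

```text
time: 17.98
tool_pos: [585.7, -64.9, 111.6]
tcp_rot: [3.135, -0.002, 0.904]
contact_force: [1.3, -5.9, 0.6]
grip_width: 18.4
finger_force: 2.1
[-49.92955407 -47.43659143] 68.27233251516712 0.750527423406029
time: 18.4
tool_pos: [567.1, -42.2, 111.0]
tcp_rot: [3.139, -0.002, 0.496]
contact_force: [-0.1, -1.6, 0.5]
grip_width: 18.5
finger_force: 0.4
[-25.98151971 -30.46972215] 68.63771245087631 1.1825873646959215
```

```bash
python3 -m creep '-0.0029 0.0063 0 0 0 -0.1025 20;-0.0022 0.0066 0 0 0 -0.1025 20;-0.0015 0.0068 0 0 0 -0.1025 20;-0.0008 0.0069 0 0 0 -0.1025 20;0 0 0 0 0 0 20'; python3 -m creep '-0.0001 0.002 0 0 0 0 20;-0.0001 0.002 0 0 0 0 20;0 0 0 0 0 0 20'; python3 -m creep '-0.0001 0.002 0 0 0 0 20;0 0.001 0 0 0 0 20;0 0 0 0 0 0 20';python3 -c "
from h import *
s=readout.get_obs(); print(toE(s['tool_pos']))"
```

```text
time: 18.82
tool_pos: [559.8, -15.3, 110.3]
tcp_rot: [3.141, -0.002, 0.089]
contact_force: [-0.3, 0.0, 0.5]
grip_width: 18.2
finger_force: 0.3
time: 19.07
tool_pos: [559.6, -12.9, 109.9]
tcp_rot: [3.139, -0.002, 0.094]
contact_force: [-1.1, -7.4, 4.4]
grip_width: 18.2
finger_force: 3.2
time: 19.32
tool_pos: [559.6, -12.0, 109.9]
tcp_rot: [3.136, -0.001, 0.095]
contact_force: [-3.4, -16.6, 4.6]
grip_width: 18.1
finger_force: 8.1
[  4.68480536 -24.96288089]
```

```bash
python3 -m creep '-0.0001 0.002 0 0 0 0 20;0 0 0 0 0 0 20;0 0 0 0 0 0 20'; python3 -m creep '-0.0001 0.002 0 0 0 0 20;0 0 0 0 0 0 20;0 0 0 0 0 0 20';python3 -m creep '0 -0.0045 0 0 0 0 20;0 0 0 0 0 0 40;0 0 0 0 0 0 40;0 0 0.032 0 0 0 40;0 0 0.032 0 0 0 40'; python3 -m creep '-0.01 -0.037 0.03 0 0 0 60;-0.01 -0.037 0.03 0 0 0 60;-0.01 -0.037 0 0 0 0 60;-0.01 -0.03 0 0 0 0 60;0 0 0 0 0 0 60'
python3 - <<'E'
from h import *
import cv2
s=readout.get_obs(); print(toE(s['tool_pos']),s['tool_pos'],s['tcp_rot'])
for n in('wrist','top'):
    c=cam(n); a=viewer.capture(n); cv2.imwrite(f'pics/f_{n}.png',a[:,:,::-1]); g=a.max(2)
    for nm,x,y,z in [('knN',0,26,58),('knF',0,-26,58),('blk',117,-23,70)]:
        p=proj(c,[*toW(x,y),z]); print(n,nm,p.round())
        if n=='wrist' and nm!='blk' or n=='top':
            u,v=p.astype(int)
            if 30<u<610 and 15<v<385:
                for r in range(v-14,v+15,4 if n=='wrist' else 2): print(r,''.join('#' if g[r,k]<55 else '.' for k in range(u-30,u+30,1)))
E
```

```text
time: 19.57
tool_pos: [559.6, -11.4, 109.9]
tcp_rot: [3.134, -0.001, 0.095]
contact_force: [-3.6, -22.0, 4.9]
grip_width: 18.3
finger_force: 11.4
time: 19.82
tool_pos: [559.6, -10.9, 110.0]
tcp_rot: [3.132, -0.001, 0.095]
contact_force: [-4.1, -30.7, 4.1]
grip_width: 18.6
finger_force: 15.1
time: 20.23
tool_pos: [557.5, -8.5, 171.8]
tcp_rot: [-3.14, 0.005, 0.092]
contact_force: [1.3, -0.4, -0.4]
grip_width: 35.7
finger_force: 0.0
time: 20.65
tool_pos: [520.5, -143.5, 224.8]
tcp_rot: [3.14, -0.001, 0.088]
contact_force: [0.0, 0.5, 0.8]
grip_width: 54.9
finger_force: 0.0
[-123.99166068   22.83241494] [ 520.52004056 -143.54209302  224.80506225] [ 3.13982613e+00 -7.90719543e-04  8.81145956e-02]
wrist knN [191. 200.]
185 ............................................................
189 .................................#############..............
193 ................................##############..............
197 ...........................####################.............
201 .........................######################.............
205 ...........................#####################.
[... 2990 characters left out ...]
...........#..######..............................
195 ............#........###########............................
197 ............#........#...#########..........................
199 .....................#....############......................
201 .............#.......###..############.#....................
203 .............############################..##...............
205 ................##############################..............
207 ................##########.####################.............
209 ................#########.#####################.............
211 ................##.#.##########################.............
213 ............................................................
```

Run:
```python
from h import *
import cv2
w=cam('wrist')
print('handle near',toE(ray(w,200.5,211,41)).round(1),'far',toE(ray(w,202,136,41)).round(1))
im=cv2.imread('pics/f_wrist.png'); hsv=cv2.cvtColor(im,cv2.COLOR_BGR2HSV)
g=im.max(2); m=((g<55)*255).astype('uint8'); m[230:]=0
n,l,st,ce=cv2.connectedComponentsWithStats(m)
for k in range(1,n):
    if st[k,4]>200:
        cs=cv2.findContours((l==k).astype('uint8'),0,2)[0][0]; b=cv2.boxPoints(cv2.minAreaRect(cs)); print(st[k],[toE(ray(w,*q,70)).round(1).tolist() for q in b])
y=((hsv[...,0]>12)&(hsv[...,0]<30)&(hsv[...,1]>70)&(g>150)).astype('uint8'); y[230:]=0; y[:,200:]=0
n,l,st,ce=cv2.connectedComponentsWithStats(y)
for k in range(1,n):
    if st[k,4]>200: x0,y0,ww,h,_=st[k]; print('bed',st[k],toE(ray(w,x0+ww,y0,30)).round(1),toE(ray(w,x0+ww,y0+h,30)).round(1))
t=cam('top')
for u,v in [(212,211),(242,211),(212,180)]: print(toE(ray(t,u,v+.5,70)).round(1))
```

```text
handle near [ 3.5 43. ] far [ -6.1 -35.3]
[302   0  63  27 928] [[-105.0, -141.7], [-152.3, -142.7], [-153.6, -125.4], [-105.1, -124.2]]
[   0  111   98   75 5243] [[152.3, -54.9], [69.5, -56.8], [83.7, 8.7], [173.4, 10.8]]
[179 111  24  45 518] [[-0.5, -58.4], [-20.1, -58.8], [-16.3, -21.3], [4.3, -20.8]]
[ 560  184   62   45 1530] [[-351.0, 24.9], [-362.2, -10.1], [-410.9, 15.6], [-401.4, 52.8]]
[186 187  24  40 602] [[3.0, 10.1], [-17.2, 7.5], [-17.1, 47.0], [4.0, 49.7]]
bed [ 73 110  30  77 239] [ 93.9 -57.3] [110.5  22. ]
bed [ 112  111   50   74 2511] [ 35.5 -57.7] [46.7 18.3]
[151.4   5. ]
[77.5  9.1]
[148.8 -72.7]
```

```bash
python3 -c "
from plant import order; print(order.close_job())"
```

```text
the job is handed in; nothing more can be done
None
```

The job is handed in: the block lies rubber-up against the ruler fence, the carrier is in against the spring ejectors, and both levers were swung in until they stopped hard (about 30 N at each knob); camera measurements support this, and I saw no sign of anything else being touched.

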